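# Shut off the under-sink water filter and let its pressure off

### The arm

A 6-joint arm with a two-finger parallel gripper is mounted at the origin on the work surface. World frame = base frame: x ahead of the robot, y to its left, z up, the work surface at z = 0. Lengths are in m, angles in degrees, forces in N, time in s.
With the tool pointing down it reaches from about 0.35 to 0.975 m from the base axis. Payload 7.1 kg.
Tool frame: the origin (TCP) lies between the finger pads; the fingertips stand 8 mm ahead of it and the grasp point (between the pads) lies 11 mm behind it; x points along the fingers, y is the direction in which the jaws open and shut, and the axes are right-handed (so a half turn about x gives the same grasp; the last joint's range is limited). The gripper opens to 88 mm and grips with 3 to 60 N. Pads are 20 mm wide; open, the fingers measure 115 mm over their backs; the gripper's body (75 mm by 178 mm) begins 61 mm behind the grasp point.
Start: joints at [70.302, 24.242, 93.386, -0, 62.372, -1.089], TCP at [0.199, 0.592, 0.231] pointing down, gripper open.
Joint ranges: [-172.04, 172.04], [-51.8, 120.97], [4.93, 147.93], [-75.15, 255.16], [6.16, 154.13], [-145.62, 145.62]. Speed limits (degrees/s): [136.94, 136.94, 172.46, 180, 180, 180].

### API

Orientations are given as [roll, pitch, yaw] about the fixed x, y, z axes, in that order (R = Rz(yaw) Ry(pitch) Rx(roll)).
In Python, from bench import status, viewer, env gives the robot as it stands. The module is installed in compiled form; this text tells all that it offers.
- The arm moves only by the tool servo_tool, never from a script. Its argument "plan" is a list of rows, each a list of 7 numbers: the gripper command: -1 is shut, 1 is fully open, values between are in proportion, then the shift along the world's x, y, z in mm, then the turn, a rotation vector about the world's x, y, z in degrees. In form: [[hand, tx, ty, tz, wx, wy, wz], ...]. A call has exactly 10 rows; each row shifts and turns the commanded pose from where the row before left it; what a row does not reach is not made up. A row lasts 1/12 s, in which the tool goes at most 41.7 mm and 7.16 degrees, less where a joint would pass 70% of its speed; a pose out of reach is approached as far as the arm can. A call is refused whole if a number of a shift passes 41.7 or a number of a turn 7.16, either way. A call with a gripper value outside its range is refused whole. The fingers move at their own pace and stop on an object; the grip force is fixed at half the most. Time passes only in rows, so rows that do not move let the fingers close, or fill a call up. It gives the time, the measured TCP pose, the force and the opening at its end, in the units of the state.
- status.state(): the state, without advancing time (a new reading comes with each control period).
- viewer.grab_frame(name): name is "scene" or "top" or "wrist"; returns a dict with "image" (420x560x3 uint8, blue, green, red), "range_z" (420x560 float32, m along the optical axis (not along the pixel's ray), 0 where there is no reading), "fov_y" (degrees; the focal length in pixels is half the picture's height over the tangent of half this angle, whatever the lens; pixels are square), "cx", "cy" (the principal point, pixels), "view" (4x4, takes a point from world to camera coordinates). Camera axes: x right, y up, looking along -z (the intrinsics and any distortion apply to the point x, -y, -z); pixel columns grow to the right and rows downward; lengths in m; the calibration is good to about 2 mm. A picture is of the moment at which its call begins.
- env.job_done(): hands the job in, once; it reports no verdict.
The state is a dict: "t": time; "joint_positions": joint angles; "joint_velocities": joint speeds; "joint_torque": joint torques, N m; "tcp_pos": TCP position; "tool_rot": TCP orientation; "ft_force": force on the tool from outside, world axes, zero at the start; "wrist_torque": the same for the moment, N m; "grip_width": opening from 0.0 (shut) to 1.0 (fully open).
Only numpy, scipy, OpenCV 4.12 (cv2) and the standard library are available. Lean on these libraries where they do the work, as an engineer would, in place of code of your own. Each camera call takes 0.05 s, during which the arm holds its last target. There are 200 camera calls.

### The job

The water filter standing beside the folded step stool is due for a new cartridge. With a fingertip, push the upright tab of the yellow selector on top of it round from the blue drop until it clicks in at the black cross (shut), not on past it to the green arrow; then press the red pressure-release button on the filter's head fully down, hold it down for a good second and let it come back up. Push only: do not pinch the tab, press the button only once the water is shut, and leave the jug, pliers, jar and bottle on the stool as they stand.

Things in the scene. Friction and masses are not known exactly. Their poses are not given: they have to be found in the camera images.
- filter_unit: Fixed water filter, 199 mm high: blue bowl, black head 150 mm across with a white round dial plate on top, copper pipes at y = +110 and -110 mm (up to 185 mm high), white bracket at +x (188 mm high, foot to 154 mm). Origin on the floor under the head's centre; z up along the selector's axis; black cross towards its -x, red button towards its +x. Yaw varies up to 32 degrees either way.
- selector (a joint): Angle of the yellow selector, rad, growing counter-clockwise from above: -1.05 tab at blue drop (start), 0 at black cross (shut), +1.05 at green arrow; end stops +-1.25. It clicks in at each mark: leaving a mark takes about 4 N on the tab, easing off to the half-way point (-0.52), past which it snaps on by itself to within 0.05 of the next mark. At q the tab points to (-cos q, -sin q) in the filter's frame.
- tab_middle (a point): Centre of the upright yellow tab on the selector's lever, 49 mm from the turning axis, 226 mm above the floor. Tab: 16 mm radially (radius 41 to 57), 12 mm thick along its path, from 211 to 241 mm high. Axes: x towards the turning axis, z up; drop to cross is a push along -y on its +y face. Lever (16 mm wide) and hub (54 mm across) reach 215 mm high, a screw in the hub 218.
- cross_mark (a point): Black cross 13 mm across flat on the dial plate, at radius 65 mm, 199 mm above the floor: the shut position.
- drop_mark (a point): Blue drop 10 mm across flat on the dial plate, at radius 65 mm, 199 mm above the floor: the filtering position.
- arrow_mark (a point): Green arrow 13 mm long flat on the dial plate, at radius 65 mm, 199 mm above the floor: the bypass position.
- release_top (a point): Centre of the top face of the round red pressure-release button, 21 mm across, upright axis, 54 mm from the turning axis on the side opposite the cross; 215 mm above the floor when up, standing 10 mm proud of its black collar (32 mm across).
- release (a joint): Travel of the red button in m: 0 = up, 0.006 = fully down. A spring returns it; it takes about 2 N to start and 6 N to hold fully down.
- stool: Fixed folded wooden step stool, 360 x 240 mm, its top 80 mm above the floor; origin on the floor under its centre, its long side along its x.
- jug: Orange plastic measuring jug, 115 mm high, 100 mm across, with a handle towards its +y; origin at the centre of its underside. Loose on the stool.
- jar: Closed white ceramic jar, 72 mm across, 85 mm high; origin at the centre of its underside. Loose on the stool.
- bottle: Amber glass bottle with a black twist cap, 60 mm across, 165 mm high; origin at the centre of its underside. Loose on the stool.
- pliers: Steel pliers with red handles lying flat, about 160 mm long along x (jaws to +x), 10 mm thick; origin at the underside of the pivot. Loose on the stool.
Not all that is in view belongs to the job. Of the things like the bottle, leave any that is turquoise; of the rest the smaller one is meant.

How it is judged (in metres and radians):
On the way, in this order (a step that is already met when the one before it is completed fails the run):
1. the selector is clicked in at the black cross (within 0.14 rad) (value of joint selector between -0.14 and 0.14 rad), for 0.3 s.
2. with the selector at the cross, the red button is held down (at least 4.5 of its 6 mm) for 0.7 s (all of step 1 and value of joint release above 0.0045 m), for 0.7 s.
At the end, for the whole second after the job is handed in: The selector rests at the black cross (within 0.14 rad, about 8 degrees), the red button is back up (within 1.5 mm), and the jug, jar, bottle and pliers stand within 20 mm of where they were, the first three upright (all of step 1 and value of joint release below 0.0015 m and distance of each of jug, jar, bottle, pliers from where it was at the start of the episode below 0.02 m and angle between each of jug, jar, bottle's own z axis and vertical below 0.2 rad); the robot touches nothing.
It fails at once if the selector is pushed on past the cross towards the green arrow (beyond +0.5 rad) (value of joint selector above 0.5 rad).
It fails at once if the red button is pressed while the selector is not yet shut (value of joint release above 0.003 m and value of joint selector below -0.3 rad).
It fails at once if the tab is pinched: the fingers press on both of its faces at once (contact force between the fingers and selector_c2 above 1.5 N and contact force between the fingers and selector_c3 above 1.5 N).
It fails at once if a thing on the stool is shifted, lifted or knocked over (more than 30 mm) (distance of any of jug, jar, bottle, pliers from where it was at the start of the episode above 0.03 m).
It also fails if it takes over 51 s, if anything falls off the work surface, if the arm or the gripper's body presses on something with over 40 N, if the wrist force passes 120 N, or if a joint passes its speed limit or range.

## Working session

There is one attempt and no reset: what is moved stays moved. The work goes in short steps, Python scripts to look and compute and a tool call to move; the robot and the scene stay as the last step left them, time stands still between calls to the robot, and variables do not carry over. Pictures are saved under pics/ and viewed, about 8 in all and at most 12, crops included, and the job is handed in when it is done.

Besides the shell and the picture viewer there is one more tool, called after "Call:" as name(argument=value, ...), one argument or row to a line, values as JSON. servo_tool: Moves the arm, as the interface text tells. Its arguments: {"type":"object","properties":{"plan":{"type":"array"}},"required":["plan"]}

```bash
mkdir -p pics
cat > h.py <<'E'
import numpy as np, cv2
from bench import status, viewer, env
def cam(n):
    f=viewer.grab_frame(n); f['f']=210/np.tan(np.radians(f['fov_y']/2)); return f
def pts(f):
    v,u=np.mgrid[0:420,0:560]; d=f['range_z']
    P=np.stack([(u-f['cx'])*d/f['f'],-(v-f['cy'])*d/f['f'],-d,np.ones_like(d)],-1)
    W=P@np.linalg.inv(f['view']).T; W=W[...,:3]; W[d==0]=np.nan; return W
def plane(f,uv,z):
    M=np.linalg.inv(f['view']); r=M[:3,:3]@np.array([(uv[0]-f['cx'])/f['f'],-(uv[1]-f['cy'])/f['f'],-1]); c=M[:3,3]
    return c+r*(z-c[2])/r[2]
E
python3 - <<'E'
from h import *
print(status.state())
a=[cam(n) for n in("scene","top")]
for n,f in zip(("scene","top"),a):
    print(n,f['fov_y'],f['cx'],f['cy'],f['view'].round(3).tolist(),[k for k in f])
    cv2.imwrite(f'pics/{n}0.png',f['image'])
E
```

```text
{'t': 0.0, 'joint_positions': array([ 7.03044257e+01,  2.42844613e+01,  9.34322323e+01,  6.19760793e-05,
        6.23728884e+01, -1.08982019e+00]), 'joint_velocities': array([-0.04119177,  0.10912772,  0.0435313 ,  0.07920875, -0.05941529,
       -0.04605611]), 'joint_torque': array([-2.44815337e-04, -5.44622862e+01, -2.73673064e+01,  6.43524248e-02,
        2.25731445e-02, -1.01015480e-04]), 'tcp_pos': array([0.19920898, 0.59181461, 0.22989589]), 'tool_rot': array([ -91.12491122,   89.91041801, -109.73069407]), 'ft_force': array([ 0.29928766, -0.29659836, -0.47187155]), 'wrist_torque': array([ 0.00524468, -0.01681224, -0.01993961]), 'grip_width': 0.9965587802551179}
scene 49.640786024571135 277.59864109181046 209.86982666333003 [[0.78, 0.626, -0.009, -0.52], [-0.458, 0.579, 0.674, 0.053], [0.427, -0.522, 0.738, -1.419], [0.0, 0.0, 0.0, 1.0]] ['image', 'range_z', 'fov_y', 'cx', 'cy', 'view', 'f']
top 43.183657330414974 279.42287972967546 202.74880097831766 [[-0.014, -1.0, -0.02, 0.193], [0.997, -0.016, 0.076, -0.562], [-0.076, -0.019, 0.997, -1.582], [0.0, 0.0, 0.0, 1.0]] ['image', 'range_z', 'fov_y', 'cx', 'cy', 'view', 'f']
```

View pics/scene0.png

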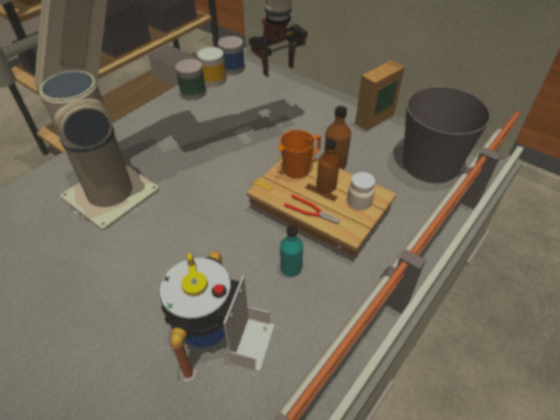

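View pics/top0.png

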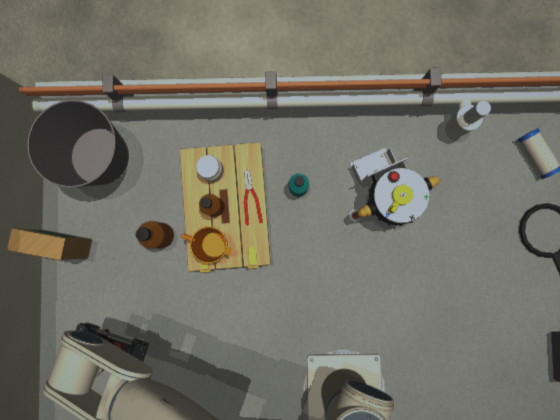

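The top view shows the filter at about (400,195): red button (394,177), yellow tab (393,209), cross (412,218), pipes at (362,211) and (434,182). The stool is at (225,205), well clear to the left. I'll measure these next.

Run:
```python
from h import *
for n,box in(("top",(340,135,450,240)),("scene",(140,235,260,380))):
    f=cam(n); W=pts(f); im=f['image']; hsv=cv2.cvtColor(im,cv2.COLOR_BGR2HSV); H,S,V=[hsv[...,i].astype(int) for i in range(3)]
    roi=np.zeros((420,560),bool); roi[box[1]:box[3],box[0]:box[2]]=1
    M={'red':roi&((H<6)|(H>172))&(S>150)&(V>80),'yel':roi&(H>22)&(H<34)&(S>140)&(V>90),'white':roi&(S<60)&(V>110),'green':roi&(H>50)&(H<95)&(S>90),'blue':roi&(H>98)&(H<125)&(S>90)&(V>60)}
    for k,m in M.items():
        c,l,s,ce=cv2.connectedComponentsWithStats(m.astype(np.uint8))
        for i in range(1,c):
            if s[i,4]<6: continue
            P=W[l==i]
            print(n,k,s[i].tolist(),ce[i].round(1),'depth med',np.nanmedian(P,0).round(4),'z rng',np.nanpercentile(P[:,2],[5,95]).round(3))
            z={'red':.215,'yel':.215}.get(k,.199); print('    plane',plane(f,ce[i],z).round(4))
    # points above 0.222: tab
    t=roi&(W[...,2]>.225)&M['yel']; print(n,'tab',t.sum(),np.nanmean(W[t],0) if t.any() else'')
    x,y,w,h=box[0],box[1],box[2]-box[0],box[3]-box[1]
    cv2.imwrite(f'pics/{n}1.png',cv2.resize(im[y:y+h,x:x+w],None,fx=4,fy=4,interpolation=cv2.INTER_CUBIC))
    # dial plate by depth
    d=roi&(abs(W[...,2]-.199)<.006)&M['white']
    cs,_=cv2.findContours(d.astype(np.uint8),cv2.RETR_EXTERNAL,cv2.CHAIN_APPROX_NONE); c=max(cs,key=cv2.contourArea)
    e=cv2.fitEllipse(cv2.convexHull(c)); print('dial',e,plane(f,e[0],.199).round(4))
```

```text
top red [390, 173, 8, 8, 48] [393.8 176.1] depth med [ 0.6164 -0.1244  0.2145] z rng [0.209 0.221]
    plane [ 0.6163 -0.1245  0.215 ]
top yel [430, 178, 8, 6, 28] [433.4 180.5] depth med [ 0.6075 -0.2377  0.1798] z rng [0.172 0.188]
    plane [ 0.6027 -0.2287  0.215 ]
top yel [390, 186, 22, 26, 302] [400.6 196.5] depth med [ 0.5604 -0.1384  0.2163] z rng [0.211 0.24 ]
    plane [ 0.5613 -0.1407  0.215 ]
top yel [363, 207, 8, 6, 22] [367.2 209.8] depth med [ 0.5289 -0.0572  0.1812] z rng [0.174 0.185]
    plane [ 0.5276 -0.0513  0.215 ]
top white [340, 135, 110, 105, 8945] [397.9 184.4] depth med [ 0.6122 -0.1703  0.0027] z rng [-0.005  0.202]
    plane [ 0.5956 -0.1378  0.199 ]
top white [401, 192, 5, 5, 20] [403.  194.1] depth med [ 0.5678 -0.1461  0.2181] z rng [0.215 0.222]
    plane [ 0.5692 -0.1505  0.199 ]
top blue [386, 213, 4, 4, 12] [387.2 214.6] depth med [ 0.5149 -0.1067  0.2004] z rng [0.196 0.205]
    plane [ 0.5148 -0.1069  0.199 ]
top tab 27 [ 0.52947546 -0.1150271   0.2396984 ]
dial ((401.3602600097656, 194.94712829589844), (54.13420104980469, 55.06499481201172), 135
[... 503 characters left out ...]
depth med [ 0.6096 -0.2478  0.1763] z rng [0.173 0.178]
    plane [ 0.6294 -0.2569  0.215 ]
scene white [140, 235, 120, 145, 12586] [197.  302.1] depth med [ 0.5238 -0.1402  0.0014] z rng [-0.003  0.2  ]
    plane [ 0.5985 -0.1752  0.199 ]
scene white [192, 280, 4, 3, 12] [193.5 281. ] depth med [ 0.5679 -0.1516  0.2181] z rng [0.217 0.221]
    plane [ 0.5561 -0.144   0.199 ]
scene blue [186, 329, 38, 18, 327] [205.9 339.2] depth med [ 0.6137 -0.1875  0.0636] z rng [0.04  0.087]
    plane [ 0.6705 -0.222   0.199 ]
scene tab 30 [ 0.52964117 -0.12239282  0.23939649]
dial ((194.529052734375, 287.40582275390625), (58.68400573730469, 72.0903091430664), 71.13826751708984) [ 0.5693 -0.1538  0.199 ]
```

View pics/top1.png

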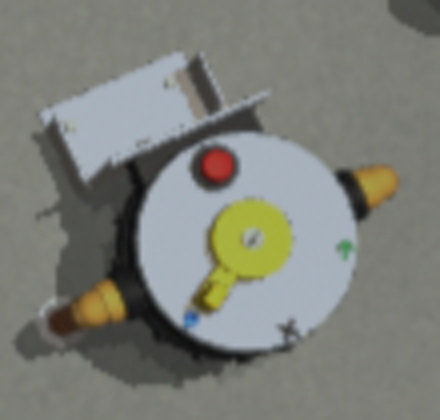

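The two views agree to about 5 mm: centre near (0.567, -0.149), yaw about 22°. I'll lift, shut the fingers, cross over high and look again with the wrist camera.

Call:
servo_tool(
  plan=[
    [-1, 0, 0, 40, 0, 0, 0],
    [-1, 0, 0, 40, 0, 0, 0],
    [-1, 0, 0, 40, 0, 0, 0],
    [-1, 0, 0, 40, 0, 0, 0],
    [-1, 17.5, -34, 0, 0, 0, 0],
    [-1, 17.5, -34, 0, 0, 0, 0],
    [-1, 17.5, -34, 0, 0, 0, 0],
    [-1, 17.5, -34, 0, 0, 0, 0],
    [-1, 17.5, -34, 0, 0, 0, 0],
    [-1, 17.5, -34, 0, 0, 0, 0],
  ],
)

```text
t: 1.03
tcp_pos: [0.3047, 0.3866, 0.3906]
tool_rot: [-10.8, 90.0, -29.4]
ft_force: [0.4, 0.2, -0.2]
grip_width: 0.282
```

Call:
servo_tool(
  plan=[
    [-1, 17.5, -34, 0, 0, 0, 0],
    [-1, 17.5, -34, 0, 0, 0, 0],
    [-1, 17.5, -34, 0, 0, 0, 0],
    [-1, 17.5, -34, 0, 0, 0, 0],
    [-1, 17.5, -34, 0, 0, 0, 0],
    [-1, 17.5, -34, 0, 0, 0, 0],
    [-1, 17.5, -34, 0, 0, 0, 0],
    [-1, 17.5, -34, 0, 0, 0, 0],
    [-1, 17.5, -34, 0, 0, 0, 0],
    [-1, 17.5, -34, 0, 0, 0, 0],
  ],
)

```text
t: 1.87
tcp_pos: [0.4797, 0.0464, 0.3908]
tool_rot: [42.0, 90.0, 23.4]
ft_force: [1.5, 0.4, -0.7]
grip_width: 0.006
```

Call:
servo_tool(
  plan=[
    [-1, 17.5, -34, 0, 0, 0, 0],
    [-1, 17.5, -34, 0, 0, 0, 0],
    [-1, 17.5, -34, 0, 0, 0, 0],
    [-1, 17.5, -34, 0, 0, 0, 0],
    [-1, 0, 0, 0, 0, 0, 2],
    [-1, 0, 0, 0, 0, 0, 2],
    [-1, 0, 0, 0, 0, 0, 2],
    [-1, 0, 0, 0, 0, 0, 0],
    [-1, 0, 0, 0, 0, 0, 0],
    [-1, 0, 0, 0, 0, 0, 0],
  ],
)

```text
t: 2.7
tcp_pos: [0.5493, -0.0875, 0.3907]
tool_rot: [-168.5, 90.0, 178.9]
ft_force: [-0.6, -0.4, -0.4]
grip_width: 0.006
```

Run:
```python
from h import *
s=status.state(); print(s['t'],s['tcp_pos'],s['tool_rot'],s['joint_positions'].round(1),s['ft_force'],s['grip_width'])
f=cam('wrist'); print(f['fov_y'],f['cx'],f['cy'],np.linalg.inv(f['view']).round(3).tolist()); cv2.imwrite('pics/w0.png',f['image'])
np.savez('w0.npz',**f)
```

```text
2.7 [ 0.54931592 -0.08753394  0.39065192] [-168.47352346   89.99634479  178.87195374] [-10.3   9.9  91.8  -0.   78.2 -87.6] [-0.60523397 -0.36845691 -0.42317144] 0.005581989265510315
68.84925204625682 282.7982402586295 212.97407732970402 [[0.221, -0.93, -0.293, 0.467], [0.975, 0.211, 0.065, -0.069], [0.001, -0.3, 0.954, 0.544], [0.0, 0.0, 0.0, 1.0]]
```

View pics/w0.png

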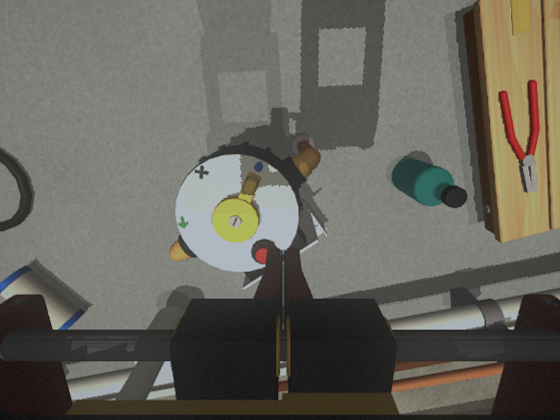

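The wrist view shows the dial at (238,212), screw (235,221), tab (251,184), cross (202,172), drop (259,167), arrow (183,223) and button (262,256). The closed fingertip is at (283,250).

Run:
```python
from h import *
f=dict(np.load('w0.npz')); W=pts(f); im=f['image']; hsv=cv2.cvtColor(im,cv2.COLOR_BGR2HSV); H,S,V=[hsv[...,i].astype(int) for i in range(3)]
roi=np.zeros((420,560),bool); roi[140:275,170:305]=1
def cc(m,z,n):
    c,l,s,ce=cv2.connectedComponentsWithStats((m&roi).astype(np.uint8)); i=1+np.argmax(s[1:,4]); p=plane(f,ce[i],z)
    print(n,s[i].tolist(),ce[i].round(1),'plane',p.round(4),'depth',np.nanmedian(W[l==i],0).round(4)); return p
scr=cc((S<70)&(abs(W[...,2]-.218)<.004)&(np.hypot(*(np.indices((420,560))-np.array([220,235])[:,None,None]))<9),.218,'screw')
cross=cc((V<90)&(abs(W[...,2]-.199)<.005)&(np.hypot(*(np.indices((420,560))-np.array([172,202])[:,None,None]))<12),.199,'cross')
drop=cc((H>98)&(H<125)&(S>80)&(V>40),.199,'drop')
arr=cc((H>45)&(H<95)&(S>80),.199,'arrow')
red=cc(((H<6)|(H>172))&(S>150),.215,'red')
tab=cc((H>18)&(H<36)&(S>100)&(W[...,2]>.230),.241,'tab')
for n,p,o in(('cross',cross,180),('drop',drop,120),('arrow',arr,240),('red',red,0),('tab',tab,120)):
    d=(p-scr)[:2]; print(n,'r',np.hypot(*d).round(4),'yaw',(np.degrees(np.arctan2(d[1],d[0]))-o+180)%360-180)
# circle through marks
A=np.array([cross,drop,arr])[:,:2]; M=np.c_[2*A,np.ones(3)]; s=np.linalg.solve(M,(A**2).sum(1)); print('centre from marks',s[:2],np.sqrt(s[2]+s[:2]@s[:2]))
tip=f['view']@np.array([.5493,-.0875,.383,1]); print('tip px',f['cx']+f['f']*tip[0]/-tip[2],f['cy']+f['f']*tip[1]/tip[2])
```

```text
screw [229, 216, 12, 12, 117] [234.4 221.3] plane [ 0.5646 -0.1463  0.218 ] depth [ 0.5648 -0.1466  0.217 ]
cross [195, 166, 13, 12, 57] [201.4 171.7] plane [ 0.5046 -0.1715  0.199 ] depth [ 0.5046 -0.1711  0.1994]
drop [255, 162, 8, 9, 56] [258.4 166.3] plane [ 0.513  -0.1069  0.199 ] depth [ 0.5128 -0.1068  0.1997]
arrow [178, 217, 10, 11, 41] [182.5 223. ] plane [ 0.5586 -0.2119  0.199 ] depth [ 0.5594 -0.2114  0.1995]
red [256, 250, 10, 13, 88] [260.7 256.8] plane [ 0.6151 -0.1286  0.215 ] depth [ 0.6156 -0.1289  0.2143]
tab [242, 179, 14, 16, 149] [249.  186.5] plane [ 0.5251 -0.1165  0.241 ] depth [ 0.5254 -0.1166  0.2402]
cross r 0.0651 yaw 22.76897916141047
drop r 0.0649 yaw 22.70882647845673
arrow r 0.0658 yaw 24.780618129573668
red r 0.0535 yaw 19.327222080983518
tab r 0.0495 yaw 22.972662008986504
centre from marks [ 0.56540861 -0.14651443] 0.0657065084311186
tip px 282.18800934028167 268.10162280430575
```

Wrist fix: axis at (0.565, -0.1465), yaw 22.9° (from the marks, tab and screw), tab centre (0.526, -0.117). I'll lower the shut fingertip behind the tab's trailing face, with the tip at 0.223, above the lever and screw.

Call:
servo_tool(
  plan=[
    [-1, 1, -2, -30, 0, 0, 0],
    [-1, 1, -2, -30, 0, 0, 0],
    [-1, 1, -2, -30, 0, 0, 0],
    [-1, 1, -2, -30, 0, 0, 0],
    [-1, 1, -2.5, -20, 0, 0, 0],
    [-1, 0, 0, -10, 0, 0, 0],
    [-1, 0, 0, -10, 0, 0, 0],
    [-1, 0, 0, 0, 0, 0, 0],
    [-1, 0, 0, 0, 0, 0, 0],
    [-1, 0, 0, 0, 0, 0, 0],
  ],
)

```text
t: 3.58
tcp_pos: [0.5553, -0.0982, 0.232]
tool_rot: [1.4, 89.9, -11.2]
ft_force: [-0.3, -1.2, 0.6]
grip_width: 0.005
```

Call:
servo_tool(
  plan=[
    [-1, -3.8, -1.2, 0, 0, 0, 0],
    [-1, -3.8, -1.2, 0, 0, 0, 0],
    [-1, -2.3, -1, 0, 0, 0, 0],
    [-1, -2.3, -1.1, 0, 0, 0, 0],
    [-1, -2.2, -1.3, 0, 0, 0, 0],
    [-1, -2.2, -1.4, 0, 0, 0, 0],
    [-1, -2, -1.5, 0, 0, 0, 0],
    [-1, -2, -1.6, 0, 0, 0, 0],
    [-1, 0, 0, 0, 0, 0, 0],
    [-1, 0, 0, 0, 0, 0, 0],
  ],
)

```text
t: 4.42
tcp_pos: [0.5343, -0.1085, 0.231]
tool_rot: [12.4, 89.9, -0.2]
ft_force: [0.9, 1.2, 0.7]
grip_width: 0.005
```

Call:
servo_tool(
  plan=[
    [-1, -1.9, -1.7, 0, 0, 0, 0],
    [-1, -1.9, -1.8, 0, 0, 0, 0],
    [-1, -1.7, -1.9, 0, 0, 0, 0],
    [-1, -1.7, -1.9, 0, 0, 0, 0],
    [-1, -1.5, -2.1, 0, 0, 0, 0],
    [-1, -1.5, -2.1, 0, 0, 0, 0],
    [-1, -1.2, -2.2, 0, 0, 0, 0],
    [-1, 0, 0, 0, 0, 0, 0],
    [-1, 0, 0, 0, 0, 0, 0],
    [-1, 0, 0, 0, 0, 0, 0],
  ],
)

```text
t: 5.25
tcp_pos: [0.5219, -0.1224, 0.2305]
tool_rot: [-155.2, 89.9, -167.8]
ft_force: [0.5, -0.2, 0.4]
grip_width: 0.005
```

```bash
cat > q.py <<'E'
from h import *
import sys
s=status.state(); print(s['t'],s['tcp_pos'].round(4),s['ft_force'].round(1))
C=np.array([.565,-.1465])
for n in('top','wrist'):
    f=cam(n); W=pts(f); hsv=cv2.cvtColor(f['image'],cv2.COLOR_BGR2HSV); H,S=hsv[...,0],hsv[...,1]
    r=np.hypot(W[...,0]-C[0],W[...,1]-C[1])
    m=(H>18)&(H<36)&(S>100)&(W[...,2]>.228)&(W[...,2]<.246)&(r>.035)&(r<.065)
    if m.any():
        p=np.nanmean(W[m],0); d=p[:2]-C; print(n,m.sum(),p.round(4),'q deg',round((np.degrees(np.arctan2(d[1],d[0]))%360)-202.9,1))
    else: print(n,'tab not seen')
    cv2.imwrite(f'pics/{n}_{sys.argv[1]}.png',f['image'])
E
python3 q.py a
```

```text
5.25 [ 0.5219 -0.1224  0.2305] [ 0.5 -0.2  0.4]
top tab not seen
wrist 646 [ 0.5135 -0.1376  0.2384] q deg -32.7
```

The tab is at about q = -33° and the finger is still behind it, so a few more small steps.

Call:
servo_tool(
  plan=[
    [-1, -1.2, -2.2, 0, 0, 0, 0],
    [-1, -1.1, -2.3, 0, 0, 0, 0],
    [-1, 0, 0, 0, 0, 0, 0],
    [-1, 0, 0, 0, 0, 0, 0],
    [-1, 0, 0, 0, 0, 0, 0],
    [-1, 0, 0, 0, 0, 0, 0],
    [-1, 0, 0, 0, 0, 0, 0],
    [-1, 0, 0, 0, 0, 0, 0],
    [-1, 0, 0, 0, 0, 0, 0],
    [-1, 0, 0, 0, 0, 0, 0],
  ],
)

```text
t: 6.18
tcp_pos: [0.5201, -0.1267, 0.2307]
tool_rot: [-135.6, 90.0, -148.2]
ft_force: [0.4, 0.7, 0.2]
grip_width: 0.005
```

```bash
python3 q.py b
```

```text
6.1833 [ 0.5201 -0.1267  0.2307] [0.4 0.7 0.2]
top tab not seen
wrist 642 [ 0.5128 -0.1431  0.2384] q deg -26.6
```

View pics/wrist_b.png

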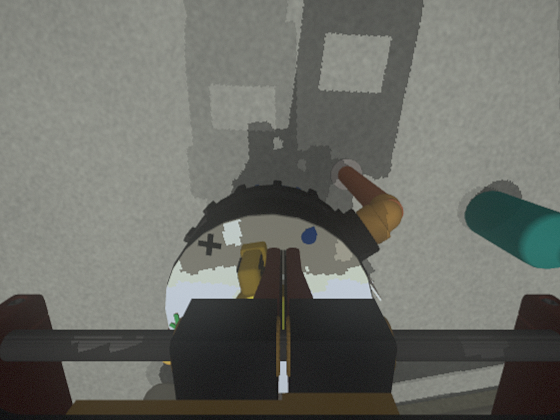

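The tab at (252,268) is still against the finger and about 25–30° short of the cross at (209,244). Push on in small steps.

Call:
servo_tool(
  plan=[
    [-1, -0.9, -2.3, 0, 0, 0, 0],
    [-1, -0.8, -2.3, 0, 0, 0, 0],
    [-1, 0, 0, 0, 0, 0, 0],
    [-1, 0, 0, 0, 0, 0, 0],
    [-1, 0, 0, 0, 0, 0, 0],
    [-1, 0, 0, 0, 0, 0, 0],
    [-1, 0, 0, 0, 0, 0, 0],
    [-1, 0, 0, 0, 0, 0, 0],
    [-1, 0, 0, 0, 0, 0, 0],
    [-1, 0, 0, 0, 0, 0, 0],
  ],
)

```text
t: 7.12
tcp_pos: [0.5184, -0.1313, 0.2307]
tool_rot: [-117.3, 90.0, -129.9]
ft_force: [-1.1, 0.8, 1.1]
grip_width: 0.005
```

```bash
python3 q.py c
```

```text
7.1167 [ 0.5184 -0.1313  0.2307] [-1.1  0.8  1.1]
top tab not seen
wrist 636 [ 0.5128 -0.1493  0.2384] q deg -19.8
```

```bash
cat > q2.py <<'E'
from h import *
import sys
s=status.state(); print(s['t'],s['tcp_pos'].round(4),s['ft_force'].round(1))
C=np.array([.565,-.1465])
f=cam('wrist'); W=pts(f); hsv=cv2.cvtColor(f['image'],cv2.COLOR_BGR2HSV); H,S=hsv[...,0],hsv[...,1]
r=np.hypot(W[...,0]-C[0],W[...,1]-C[1])
m=(H>14)&(H<38)&(S>90)&(abs(W[...,2]-.241)<.003)&(r>.03)&(r<.07)
v,u=np.nonzero(m); P=np.array([plane(f,(a,b),.241)[:2] for a,b in zip(u,v)])
rc=cv2.minAreaRect((P*1000).astype(np.float32)); c=np.array(rc[0])/1000; d=c-C
print(len(P),'rect mm',np.round(rc[1],1),'ang',rc[2],'c',c.round(4),'r',np.hypot(*d).round(4),'q deg',round(np.degrees(np.arctan2(d[1],d[0]))%360-202.9,1))
cv2.imwrite(f'pics/w_{sys.argv[1]}.png',cv2.resize(f['image'][170:350,160:400],None,fx=3,fy=3))
E
python3 q2.py d
```

```text
7.2167 [ 0.5184 -0.1312  0.2307] [-0.7  0.2 -0.2]
464 rect mm [12.6 24.2] ang 57.670921325683594 c [ 0.5104 -0.1482] r 0.0546 q deg -21.1
```

View pics/w_d.png

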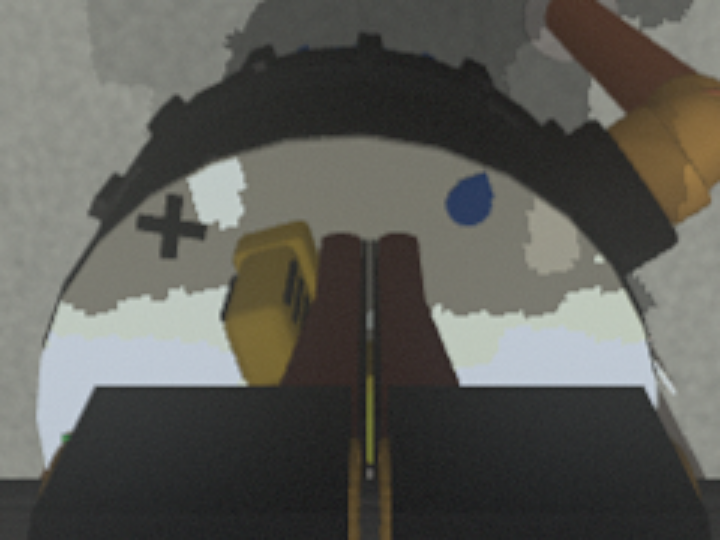

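It is still ambiguous: the tab appears to sit against the finger at roughly q = -20°. A few more millimetres is well short of the over-travel limit.

Call:
servo_tool(
  plan=[
    [-1, -0.6, -2, 0, 0, 0, 0],
    [-1, -0.5, -2.1, 0, 0, 0, 0],
    [-1, 0, 0, 0, 0, 0, 0],
    [-1, 0, 0, 0, 0, 0, 0],
    [-1, 0, 0, 0, 0, 0, 0],
    [-1, 0, 0, 0, 0, 0, 0],
    [-1, 0, 0, 0, 0, 0, 0],
    [-1, 0, 0, 0, 0, 0, 0],
    [-1, 0, 0, 0, 0, 0, 0],
    [-1, 0, 0, 0, 0, 0, 0],
  ],
)

```text
t: 8.1
tcp_pos: [0.5173, -0.1354, 0.2307]
tool_rot: [-172.2, 90.0, 175.1]
ft_force: [0.1, 0.5, 0.2]
grip_width: 0.005
```

```bash
python3 q.py e; python3 q2.py e
```

```text
8.1 [ 0.5173 -0.1354  0.2307] [0.1 0.5 0.2]
top tab not seen
wrist 596 [ 0.5128 -0.1543  0.2383] q deg -14.4
8.2 [ 0.5173 -0.1354  0.2307] [-0.1 -0.   0.1]
424 rect mm [12.4 24.6] ang 56.944183349609375 c [ 0.5095 -0.1523] r 0.0558 q deg -16.9
```

View pics/w_e.png

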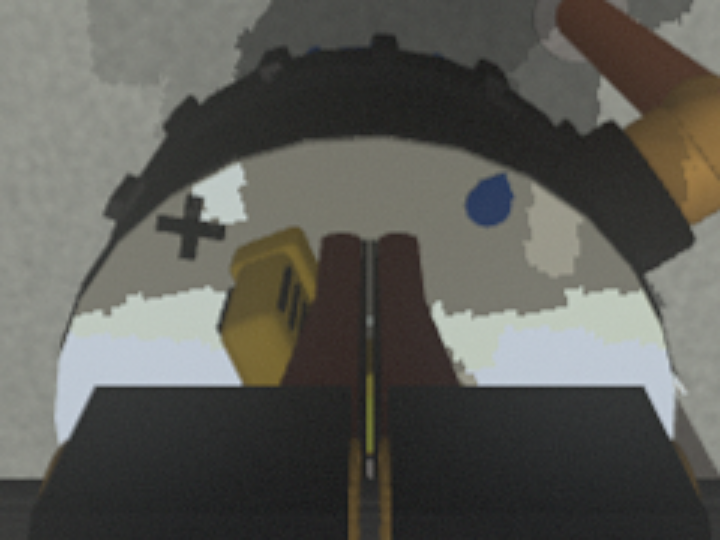

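```bash
cat > q3.py <<'E'
from h import *
C=np.array([.568,-.1515])
f=cam('scene'); W=pts(f); hsv=cv2.cvtColor(f['image'],cv2.COLOR_BGR2HSV); H,S=hsv[...,0],hsv[...,1]
r=np.hypot(W[...,0]-C[0],W[...,1]-C[1])
y=(H>18)&(H<38)&(S>100)
for nm,m in(('tab',y&(W[...,2]>.222)&(W[...,2]<.248)&(r>.03)&(r<.07)),('lever',y&(W[...,2]>.205)&(W[...,2]<.22)&(r>.031)&(r<.045))):
    if m.any():
        d=np.nanmean(W[m],0)[:2]-C; print(nm,m.sum(),np.nanmean(W[m],0).round(4),'q',round(np.degrees(np.arctan2(d[1],d[0]))%360-202.9,1))
    else: print(nm,'none')
cv2.imwrite('pics/s_q3.png',cv2.resize(f['image'][200:360,120:280],None,fx=3,fy=3))
E
python3 q3.py
```

```text
tab 70 [ 0.5211 -0.159   0.2346] q -13.8
lever 50 [ 0.5305 -0.1574  0.2129] q -13.9
```

View pics/s_q3.png

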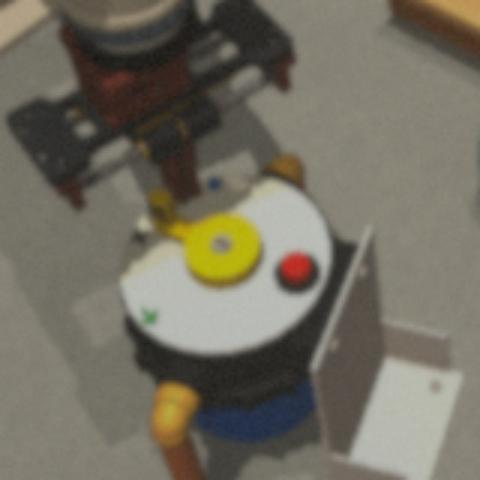

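The scene camera agrees: the tab and lever are at about -14°, and the tab follows the finger without a free snap. I'll ease on another 8°.

Call:
servo_tool(
  plan=[
    [-1, -0.4, -1.7, 0, 0, 0, 0],
    [-1, -0.3, -1.7, 0, 0, 0, 0],
    [-1, -0.2, -1.7, 0, 0, 0, 0],
    [-1, -0.2, -1.7, 0, 0, 0, 0],
    [-1, 0, 0, 0, 0, 0, 0],
    [-1, 0, 0, 0, 0, 0, 0],
    [-1, 0, 0, 0, 0, 0, 0],
    [-1, 0, 0, 0, 0, 0, 0],
    [-1, 0, 0, 0, 0, 0, 0],
    [-1, 0, 0, 0, 0, 0, 0],
  ],
)

```text
t: 9.13
tcp_pos: [0.5162, -0.1421, 0.2307]
tool_rot: [-108.7, 90.0, -121.3]
ft_force: [-0.9, 0.5, -0.2]
grip_width: 0.005
```

```bash
python3 q.py f; python3 q3.py
```

```text
9.1333 [ 0.5162 -0.1421  0.2307] [-0.9  0.5 -0.2]
top tab not seen
wrist 491 [ 0.515  -0.1652  0.2376] q deg -2.4
tab 70 [ 0.5239 -0.1704  0.2349] q 0.3
lever 58 [ 0.5329 -0.1661  0.2125] q -0.3
```

The tab jumped further than the finger did and now reads about 0°, so it has clicked in. Back the finger straight off, lift, and verify.

Call:
servo_tool(
  plan=[
    [-1, 0, 4, 0, 0, 0, 0],
    [-1, 0, 6, 0, 0, 0, 0],
    [-1, 0, 5, 0, 0, 0, 0],
    [-1, 0, 0, 20, 0, 0, 0],
    [-1, 0, 0, 30, 0, 0, 0],
    [-1, 0, 0, 30, 0, 0, 0],
    [-1, 0, 0, 30, 0, 0, 0],
    [-1, 0, 0, 0, 0, 0, 0],
    [-1, 0, 0, 0, 0, 0, 0],
    [-1, 0, 0, 0, 0, 0, 0],
  ],
)

```text
t: 10.12
tcp_pos: [0.5157, -0.1267, 0.34]
tool_rot: [173.0, 90.0, 160.4]
ft_force: [0.1, 0.3, -0.6]
grip_width: 0.005
```

```bash
python3 q.py g; python3 q3.py
python3 - <<'E'
from h import *
f=cam('wrist'); W=pts(f); hsv=cv2.cvtColor(f['image'],cv2.COLOR_BGR2HSV); H,S=hsv[...,0],hsv[...,1]
m=((H<6)|(H>172))&(S>130)&(W[...,2]>.2)&(W[...,2]<.225)
if m.any(): v,u=np.nonzero(m); print('red',m.sum(),plane(f,(u.mean(),v.mean()),.215),np.nanmean(W[m],0))
E
```

```text
10.1167 [ 0.5157 -0.1267  0.34  ] [ 0.1  0.3 -0.6]
top tab not seen
wrist 195 [ 0.5188 -0.1651  0.2401] q deg -0.9
tab 74 [ 0.5232 -0.1708  0.235 ] q 0.4
lever 58 [ 0.5331 -0.1664  0.2125] q 0.2
red 4 [ 0.6123073  -0.11652145  0.215     ] [ 0.61326269 -0.11656592  0.21351932]
```

View pics/wrist_g.png

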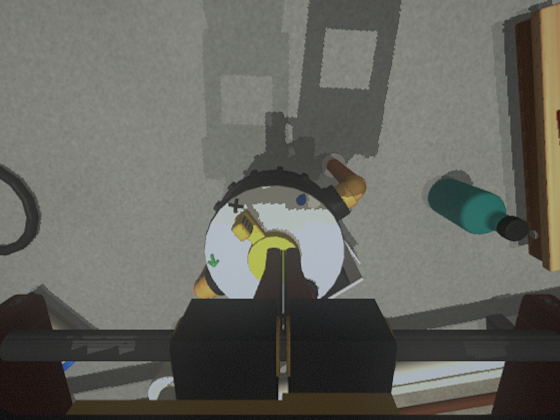

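The selector reads -1° from the wrist and about 0° from the scene, and the tab at (243,228) lines up with the cross at (236,206). Next, move over the button at (0.6147, -0.1255).

Call:
servo_tool(
  plan=[
    [-1, 25, 0.3, 0, 0, 0, 0],
    [-1, 25, 0.3, 0, 0, 0, 0],
    [-1, 25, 0.3, 0, 0, 0, 0],
    [-1, 24, 0.3, 0, 0, 0, 0],
    [-1, 0, 0, -30, 0, 0, 0],
    [-1, 0, 0, -30, 0, 0, 0],
    [-1, 0, 0, -30, 0, 0, 0],
    [-1, 0, 0, -20, 0, 0, 0],
    [-1, 0, 0, 0, 0, 0, 0],
    [-1, 0, 0, 0, 0, 0, 0],
  ],
)

```text
t: 11.15
tcp_pos: [0.6144, -0.1258, 0.2292]
tool_rot: [-179.7, 89.8, 167.7]
ft_force: [0.3, 0.4, 0.1]
grip_width: 0.004
```

Call:
servo_tool(
  plan=[
    [-1, 0, 0, -2, 0, 0, 0],
    [-1, 0, 0, -2, 0, 0, 0],
    [-1, 0, 0, -2, 0, 0, 0],
    [-1, 0, 0, -2, 0, 0, 0],
    [-1, 0, 0, -2, 0, 0, 0],
    [-1, 0, 0, -1, 0, 0, 0],
    [-1, 0, 0, 0, 0, 0, 0],
    [-1, 0, 0, 0, 0, 0, 0],
    [-1, 0, 0, 0, 0, 0, 0],
    [-1, 0, 0, 0, 0, 0, 0],
  ],
)

```text
t: 11.98
tcp_pos: [0.6157, -0.1261, 0.2201]
tool_rot: [-1.2, 89.9, -13.8]
ft_force: [1.1, -0.7, 3.6]
grip_width: 0.006
```

Call:
servo_tool(
  plan=[
    [-1, 0, 0, -1.5, 0, 0, 0],
    [-1, 0, 0, -1.5, 0, 0, 0],
    [-1, 0, 0, -1.5, 0, 0, 0],
    [-1, 0, 0, -1, 0, 0, 0],
    [-1, 0, 0, 0, 0, 0, 0],
    [-1, 0, 0, 0, 0, 0, 0],
    [-1, 0, 0, 0, 0, 0, 0],
    [-1, 0, 0, 0, 0, 0, 0],
    [-1, 0, 0, 0, 0, 0, 0],
    [-1, 0, 0, 0, 0, 0, 0],
  ],
)

```text
t: 12.82
tcp_pos: [0.6158, -0.1261, 0.2171]
tool_rot: [-0.6, 89.9, -13.2]
ft_force: [-5.5, 0.6, 22.1]
grip_width: 0.011
```

22 N with the tip at 0.209 means the button is on its stop (a 6 mm press). Hold it well over a second, then release and lift clear.

Call:
servo_tool(
  plan=[
    [-1, 0, 0, 0.5, 0, 0, 0],
    [-1, 0, 0, 0, 0, 0, 0],
    [-1, 0, 0, 0, 0, 0, 0],
    [-1, 0, 0, 0, 0, 0, 0],
    [-1, 0, 0, 0, 0, 0, 0],
    [-1, 0, 0, 0, 0, 0, 0],
    [-1, 0, 0, 0, 0, 0, 0],
    [-1, 0, 0, 0, 0, 0, 0],
    [-1, 0, 0, 0, 0, 0, 0],
    [-1, 0, 0, 0, 0, 0, 0],
  ],
)

```text
t: 13.65
tcp_pos: [0.6158, -0.1261, 0.2171]
tool_rot: [-1.1, 89.9, -13.7]
ft_force: [-4.6, 0.5, 18.5]
grip_width: 0.003
```

Call:
servo_tool(
  plan=[
    [-1, 0, 0, 3, 0, 0, 0],
    [-1, 0, 0, 5, 0, 0, 0],
    [-1, 0, 0, 10, 0, 0, 0],
    [-1, 0, 0, 30, 0, 0, 0],
    [-1, 0, 0, 40, 0, 0, 0],
    [-1, 0, 0, 40, 0, 0, 0],
    [-1, -30, 0, 20, 0, 0, 0],
    [-1, -30, 20, 0, 0, 0, 0],
    [-1, -30, 20, 0, 0, 0, 0],
    [-1, -30, 20, 0, 0, 0, 0],
  ],
)

```text
t: 14.48
tcp_pos: [0.4931, -0.0655, 0.3625]
tool_rot: [179.9, 89.9, 167.2]
ft_force: [-0.3, -0.0, 0.3]
grip_width: 0.004
```

Call:
servo_tool(
  plan=[
    [-1, -30, 20, 0, 0, 0, 0],
    [-1, -30, 20, 0, 0, 0, 0],
    [-1, 0, 0, 0, 0, 0, 0],
    [-1, 0, 0, 0, 0, 0, 0],
    [-1, 0, 0, 0, 0, 0, 0],
    [-1, 0, 0, 0, 0, 0, 0],
    [-1, 0, 0, 0, 0, 0, 0],
    [-1, 0, 0, 0, 0, 0, 0],
    [-1, 0, 0, 0, 0, 0, 0],
    [-1, 0, 0, 0, 0, 0, 0],
  ],
)

```text
t: 15.32
tcp_pos: [0.4355, -0.0262, 0.3624]
tool_rot: [-172.1, 90.0, 175.3]
ft_force: [1.2, -0.8, 0.2]
grip_width: 0.008
```

```bash
python3 q.py h; python3 q3.py
python3 - <<'E'
from h import *
for n in('scene','top'):
    f=cam(n); W=pts(f); hsv=cv2.cvtColor(f['image'],cv2.COLOR_BGR2HSV); H,S=hsv[...,0],hsv[...,1]
    m=((H<6)|(H>172))&(S>150)&(abs(W[...,0]-.617)<.02)&(abs(W[...,1]+.128)<.02)&(W[...,2]>.19)
    print(n,'red',m.sum(),np.nanmedian(W[m],0) if m.any() else '')
    a=cv2.imread(f'pics/{n}0.png').astype(int); d=abs(a-f['image']).max(2)
    b=d[150:245,245:400] if n=='scene' else d[140:275,180:275]
    print(n,'stool diff px>50:',(b>50).sum())
E
```

```text
15.3167 [ 0.4355 -0.0262  0.3624] [ 1.2 -0.8  0.2]
top 29 [ 0.5225 -0.1628  0.2394] q deg -1.9
wrist 140 [ 0.5179 -0.1645  0.2395] q deg -2.0
tab 67 [ 0.5237 -0.171   0.2355] q 0.9
lever 51 [ 0.5334 -0.1668  0.2126] q 1.0
scene red 69 [ 0.61880167 -0.13135903  0.21420141]
scene stool diff px>50: 0
top red 48 [ 0.61633025 -0.12450183  0.21503186]
top stool diff px>50: 0
```

View pics/wrist_h.png

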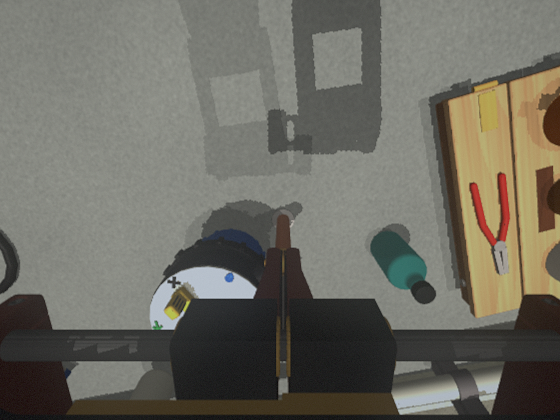

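The tab (180,302) points at the cross (174,282). The button is back up at 0.215, the stool items are unchanged, and the arm is clear, so I'll hand in.

```bash
python3 -c "
from bench import env; print(env.job_done())"
```

```text
the job is handed in; nothing more can be done
None
```

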